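# Bushing on the pin, lever held over the fixture

## Robot

A 6-joint arm with a two-finger parallel gripper is mounted at the origin on a cart in front of the work surface, level with it; the furniture and walls round the work are solid. World frame = base frame: x ahead of the robot, y to its left, z up, the work surface at z = 0. Lengths are in m, angles in degrees, forces in N, time in s.
With the tool pointing down it reaches from about 0.325 to 0.85 m from the base axis. Payload 15.5 kg.
Tool frame: the origin (TCP) lies at the very end of the fingers, on their centre line; the grasp point (between the pads) lies arm.grip_depth behind it (arm.grip_depth is the distance from the TCP to the grasp point, in m); z points along the fingers, y is the direction in which the jaws open and shut (so a half turn about z gives the same grasp; the last joint's range is limited). The gripper opens to 91 mm and grips with 3 to 60 N. Pads are 32 mm wide; open, the fingers measure 118 mm over their backs; the gripper's body (76 mm by 178 mm) begins 60 mm behind the grasp point.
Start: joints at [68.612, 28.281, 77.091, -0, 74.628, -5.472], TCP at [0.171, 0.601, 0.214] pointing down, gripper open.
Joint ranges: [-166.48, 166.48], [-47.26, 123.95], [12.59, 153.08], [-70.14, 250.14], [6.76, 159.57], [-176.63, 176.63]. Speed limits (degrees/s): [108.29, 108.29, 147.25, 172.46, 172.46, 172.46].

## Interface

Orientations are given as a 3x3 rotation matrix whose columns are the frame's x, y, z axes.
In Python, from rig import arm gives the robot as it stands. Calls block until the motion is done:
- arm.move_to(position, orientation): joint-space move of the TCP to a pose.
- arm.move_l(position, orientation=None, feed=0.15): straight line of the TCP; orientation=None keeps the orientation; feed is the mean speed in m/s.
- arm.move_joints(angles): joint-space move.
- arm.grip(opening): finger opening in m; the grip force is fixed at half the most; returns when the fingers have stopped.
- arm.sleep(seconds).
- arm.solve_ik(position, orientation): joint angles nearest the present ones, or None.
- arm.snapshot(name): name is "scene" or "top" or "wrist"; returns the picture (480x640x3 uint8, red, green, blue); there is no depth.
- arm.get_calibration(name): a dict with "intrinsics" (3x3 intrinsics, pixels), "cam_to_world" (4x4, takes a point from camera to world coordinates). Camera axes: x right, y down, z forward; pixel columns grow to the right and rows downward; lengths in m; the calibration is good to about 2 mm. A picture is of the moment at which its call begins: read the wrist's pose just before it. get_calibration takes no time and is no camera call; for the wrist camera it gives the pose at the moment of the call.
A pose or a line that the arm cannot do raises arm.Unreachable and nothing moves.
- arm.sign_off(): hands the job in, once; it reports no verdict.
Readings, each from a call of its own:
- arm.current_t(): time.
- arm.current_joint_positions(): joint angles.
- arm.current_dq(): joint speeds.
- arm.current_tau(): joint torques, N m.
- arm.current_ee_pos(): TCP position.
- arm.current_tool_rot(): TCP orientation.
- arm.current_force(): force on the tool from outside, world axes, zero at the start.
- arm.current_torque(): the same for the moment, N m.
- arm.current_width(): finger opening in m.
Only numpy, scipy, OpenCV 4.12 (cv2) and the standard library are available. Lean on these libraries where they do the work, as an engineer would, in place of code of your own. Each camera call takes 0.05 s, during which the arm holds its last target. There are 200 camera calls.

## Task

Slide the brass bushing down over the tall pin of the blue fixture until it rests on the plate, and let go of it. Then lift the dark cast lever by the yellow band at its balance point and hold it level and still over the fixture, its big hub above the tall pin and its small eye above the short dowel, with its underside about 3 cm above the tip of the tall pin. Do not put it down: the program finishes while the gripper still holds the lever there; leave the other things on the bench where they are.

Things in the scene. Friction and masses are not known exactly. Their poses are not given: they have to be found in the camera images.
- fixture: blue steel base plate fixed to the bench, 240 x 80 x 12 mm, with an upright tall pin and a short dowel 170 mm apart. Origin on the bench, under the spot on the line from pin to dowel, 58 mm from the pin, where the lever's balance point belongs; x points from the tall pin to the short dowel, z up. The plate reaches from x = -95 to +145 mm, its top is at 12 mm
- pin_foot (a point): foot of the tall pin, on its axis at the plate's top (12 mm above the bench). The pin is 14 mm thick and 62 mm tall above the plate; its last 9 mm taper to 7 mm
- pin_tip (a point): tip of the tall pin, 74 mm above the bench
- dowel_tip (a point): tip of the short dowel, 40 mm above the bench; 12 mm thick
- bushing: the brass bushing (see bushing_mid); origin at the centre of its underside
- bushing_mid (a point): centre, half-way up, of the brass bushing: a loose plain tube, 26 mm outside, 18 mm bore, 45 mm tall, 90 g nominal, standing upright on the bench; z along its bore. Seated on the plate this point is 22.5 mm above the foot of the pin
- lever: the lever (see lever_balance); origin on its underside below the balance point, same axes
- lever_balance (a point): balance point, under a yellow band, of a dark cast lever (about 0.45 kg) lying flat. x runs along it from big hub to small eye, z up. Point is half-way up, 18 mm above the underside. A bar 16 mm wide, 18 mm high (9 to 27 mm above the underside) joins the hub (60 mm across, 36 tall, 32 mm bore, axis at x = -58 mm) and the eye (36 mm across, 36 tall, 18 mm bore, axis at x = +112 mm)
- lever_hub (a point): centre of the lever's big hub, on its bore's axis, 18 mm above the lever's underside
- lever_eye (a point): centre of the lever's small eye, on its bore's axis, 18 mm above the lever's underside
- wax_tin_mid (a point): bystander: round tin with a pale lid and a green band, 67 mm across, 44 mm tall; its centre
- ochre_jar_mid (a point): bystander: ochre jar with a black lid, 53 mm across, 62 mm tall; its centre

How it is judged (in metres and radians):
On the way, in this order (a step that is already met when the one before it is completed fails the run):
1. the bushing sits on the plate round the tall pin, let go (horizontal distance between bushing_mid and pin_foot below 0.004 m and z of bushing_mid in the frame of pin_foot below 0.027 m and angle between bushing_mid's own z axis and vertical below 0.1 rad and contact force between bushing and the fingers below 0.1 N), for 0.2 s.
2. the lever is lifted off the bench (height (world z) of lever above 0.04 m and contact force between lever and the fingers above 1 N), for 0.2 s.
At the end, for the whole second after the job is handed in: Bushing on the plate round the pin (4 mm), upright, released. Lever gripped within 20 mm of its balance point, level (0.1 rad), still, hub over pin (12 mm), eye over dowel (14 mm), underside 10 to 55 mm above the tall pin, touching neither fixture nor bushing (all of step 1 and horizontal distance between lever_hub and pin_tip below 0.012 m and horizontal distance between lever_eye and dowel_tip below 0.014 m and z of lever_hub in the frame of pin_tip between 0.028 and 0.073 m and angle between lever_balance's own z axis and vertical below 0.1 rad and x of the grasp point in the frame of lever_balance between -0.02 and 0.02 m and contact force between lever and the fingers above 1 N and contact force between lever and fixture below 0.1 N and contact force between lever and bushing below 0.1 N and linear speed of lever below 0.03 m/s and angular speed of lever below 0.2 rad/s); the arm keeps its last pose, push and grip.
It fails at once if the wax tin is shifted by more than 30 mm (distance of wax_tin_mid from where it was at the start of the episode above 0.03 m).
It fails at once if the ochre jar is shifted by more than 30 mm (distance of ochre_jar_mid from where it was at the start of the episode above 0.03 m).
It also fails if it takes over 54 s, if anything falls off the work surface, if the arm or the gripper's body presses on something with over 40 N, if the wrist force passes 120 N, or if a joint passes its speed limit or range.

## Working session

There is one attempt and no reset: what is moved stays moved. The work goes in short steps, each a Python script; the robot and the scene stay as the last script left them, time stands still between calls to the robot, and variables do not carry over. Pictures are saved under pics/ and viewed, about 8 in all and at most 12, crops included, and the job is handed in when it is done.

```bash
mkdir -p pics; ls; python3 - <<'E'
from rig import arm
import cv2,numpy as np
for n in ["top","scene"]:
    im=arm.snapshot(n); cv2.imwrite(f"pics/{n}0.png",im[:,:,::-1]); c=arm.get_calibration(n); print(n,np.round(c["intrinsics"],1).tolist(),np.round(c["cam_to_world"],3).tolist())
print(arm.grip_depth,arm.current_t(),arm.current_width(),arm.current_tool_rot())
c=arm.get_calibration("wrist");print(np.round(c["intrinsics"],1).tolist(),np.round(c["cam_to_world"],3).tolist())
E
```

```text
pics
top [[505.4, 0.0, 312.6], [0.0, 505.4, 244.3], [0.0, 0.0, 1.0]] [[-0.025, -0.995, 0.096, 0.451], [-1.0, 0.026, 0.007, -0.068], [-0.01, -0.096, -0.995, 0.979], [0.0, 0.0, 0.0, 1.0]]
scene [[574.1, 0.0, 316.9], [0.0, 574.1, 236.0], [0.0, 0.0, 1.0]] [[0.804, -0.457, 0.38, 0.153], [-0.594, -0.636, 0.492, -0.554], [0.017, -0.621, -0.783, 0.848], [0.0, 0.0, 0.0, 1.0]]
0.0188 0.1 0.09130587293400266 [[-9.61671283e-01  2.74204694e-01 -3.58222213e-04]
 [ 2.74204914e-01  9.61670827e-01 -9.40578939e-04]
 [ 8.65806917e-05 -1.00275405e-03 -9.99999493e-01]]
[[430.8, 0.0, 318.0], [0.0, 430.8, 239.4], [0.0, 0.0, 1.0]] [[0.274, 0.926, 0.261, 0.098], [0.962, -0.264, -0.076, 0.621], [-0.002, 0.271, -0.962, 0.384], [0.0, 0.0, 0.0, 1.0]]
```

View pics/top0.png

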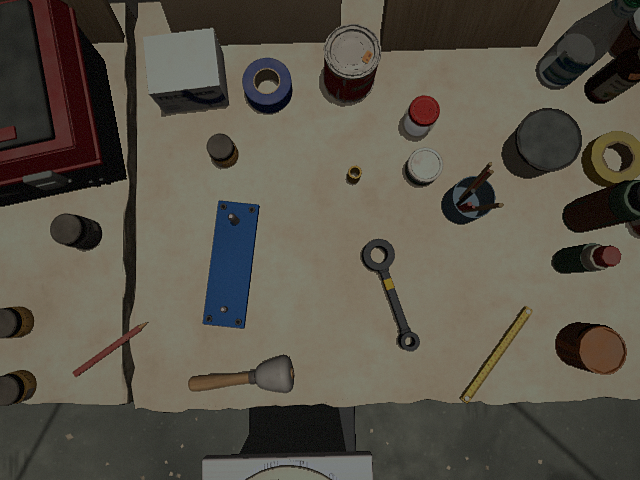

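View pics/scene0.png

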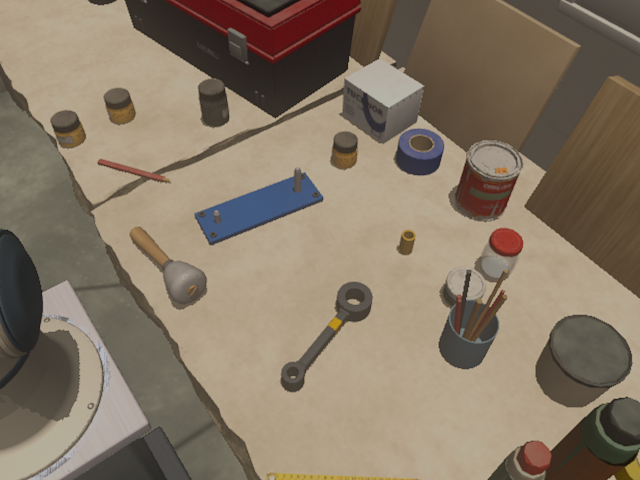

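Top view: fixture with pin tip at about (232,217) and dowel tip (224,309); bushing (354,174); lever hub (378,255), band (390,285), eye (407,341). In the scene view the same things are at (297,170), (217,213), (408,235), (353,298), (336,323) and (292,373). I triangulate these, then look closer with the wrist camera.

```bash
cat > h.py <<'E'
from rig import arm
import numpy as np, cv2
def ray(c,uv):
    d=np.linalg.inv(c["intrinsics"])@[uv[0],uv[1],1]; T=np.array(c["cam_to_world"])
    d=T[:3,:3]@d; return T[:3,3],d/np.linalg.norm(d)
def tri(obs):
    A=0;b=0;P=[]
    for c,uv in obs:
        o,d=ray(c,uv);M=np.eye(3)-np.outer(d,d);A=A+M;b=b+M@o;P.append((o,M))
    p=np.linalg.solve(A,b); return p,[round(1e3*float(np.linalg.norm(M@(p-o))),1) for o,M in P]
def atz(c,uv,z):
    o,d=ray(c,uv); return o+d*(z-o[2])/d[2]
def proj(c,p):
    T=np.array(c["cam_to_world"]);q=T[:3,:3].T@(np.array(p)-T[:3,3]);q=np.array(c["intrinsics"])@q;return q[:2]/q[2]
def rot(yaw): # tool down; tool y axis (jaw direction) at angle yaw(deg) from world x
    a=np.radians(yaw);y=np.array([np.cos(a),np.sin(a),0]);z=np.array([0,0,-1.]);return np.column_stack([np.cross(y,z),y,z])
def snap(name,pic):
    c=arm.get_calibration(name);c={k:np.array(v).copy() for k,v in c.items()};im=arm.snapshot(name)
    cv2.imwrite(f"pics/{pic}.png",im[:,:,::-1]);np.savez(f"pics/{pic}.npz",**c);return c,im
E
python3 - <<'E'
from h import *
t=arm.get_calibration("top");s=arm.get_calibration("scene")
for n,a,b,z in [("pin",(232,217),(297,170),.074),("dowel",(224,309),(217,213),.04),("bush",(354,172),(408,235),.045),("hub",(378,254),(353,298),.036),("eye",(407,340),(292,373),.036),("band",(390,285),(336,322),.027)]:
    p,e=tri([(t,a),(s,b)]);print(n,p.round(4),e,atz(t,a,z).round(4),atz(s,b,z).round(4))
E
```

```text
pin [0.5926 0.0833 0.0732] [0.1, 0.1] [0.5924 0.0832 0.074 ] [0.5922 0.0826 0.074 ]
dowel [0.4266 0.1053 0.04  ] [0.2, 0.2] [0.4265 0.1054 0.04  ] [0.4268 0.1052 0.04  ]
bush [ 0.6764 -0.1426  0.0446] [0.1, 0.1] [ 0.6762 -0.1425  0.045 ] [ 0.6762 -0.1428  0.045 ]
hub [ 0.5205 -0.1828  0.0305] [1.2, 1.2] [ 0.5212 -0.1828  0.036 ] [ 0.517  -0.1847  0.036 ]
eye [ 0.3605 -0.2315  0.0272] [0.1, 0.1] [ 0.3614 -0.2301  0.036 ] [ 0.3582 -0.2349  0.036 ]
band [ 0.4643 -0.2037  0.037 ] [1.7, 1.7] [ 0.463  -0.2042  0.027 ] [ 0.4697 -0.2003  0.027 ]
```

```bash
python3 - <<'E'
from h import *
G={"pin":(.5926,.0833,.074),"dowel":(.4266,.1053,.04),"bush":(.6764,-.1426,.045),"hub":(.520,-.183,.036),"eye":(.361,-.231,.036),"band":(.464,-.204,.027)}
def go(x,y,z,yaw,tag):
    arm.move_to([x,y,z],rot(yaw)); c,im=snap("wrist",tag); return c,im
V={}
V["f1"]=go(.52,.06,.22,0,"f1"); V["f2"]=go(.50,-.02,.22,0,"f2")
V["l1"]=go(.45,-.20,.22,-73,"l1"); V["l2"]=go(.51,-.21,.22,-73,"l2")
V["b1"]=go(.66,-.18,.2,0,"b1"); V["b2"]=go(.68,-.12,.2,0,"b2")
tiles=[]
for n,vs in [("pin",("f1","f2")),("dowel",("f1","f2")),("bush",("b1","b2")),("hub",("l1","l2")),("eye",("l1","l2")),("band",("l1","l2"))]:
    for v in vs:
        c,im=V[v];u=proj(c,G[n]);o=np.round(u).astype(int)-33;print(n,v,u.round(1),"origin",o)
        p=cv2.copyMakeBorder(im,100,100,100,100,cv2.BORDER_CONSTANT)
        o2=np.clip(o+100,0,None);t=np.ascontiguousarray(cv2.resize(p[o2[1]:o2[1]+66,o2[0]:o2[0]+66],(198,198),interpolation=cv2.INTER_CUBIC))
        for k in range(0,198,30): t[:3,k]=255;t[k,:3]=255
        t=cv2.copyMakeBorder(t,0,2,0,2,cv2.BORDER_CONSTANT,value=(255,0,255));cv2.putText(t,n+v,(4,192),0,.5,(255,0,0),1);tiles.append(t)
m=np.vstack([np.hstack(tiles[i:i+4]) for i in (0,4,8)]);cv2.imwrite("pics/tiles.png",m[:,:,::-1]);print(arm.current_t())
E
```

```text
pin f1 [415.2 192.9] origin [382 160]
pin f2 [451.2  76.1] origin [418  43]
dowel f1 [201.3 158.4] origin [168 125]
dowel f2 [219.7  49.5] origin [187  17]
bush b1 [340.  171.1] origin [307 138]
bush b2 [312.9 248.7] origin [280 216]
hub l1 [323.7 125.5] origin [291  93]
hub l2 [290.6 194. ] origin [258 161]
eye l1 [321.7 316. ] origin [289 283]
eye l2 [292.4 369.9] origin [259 337]
band l1 [327.4 197.6] origin [294 165]
band l2 [296.3 258.9] origin [263 226]
5.8
```

View pics/tiles.png

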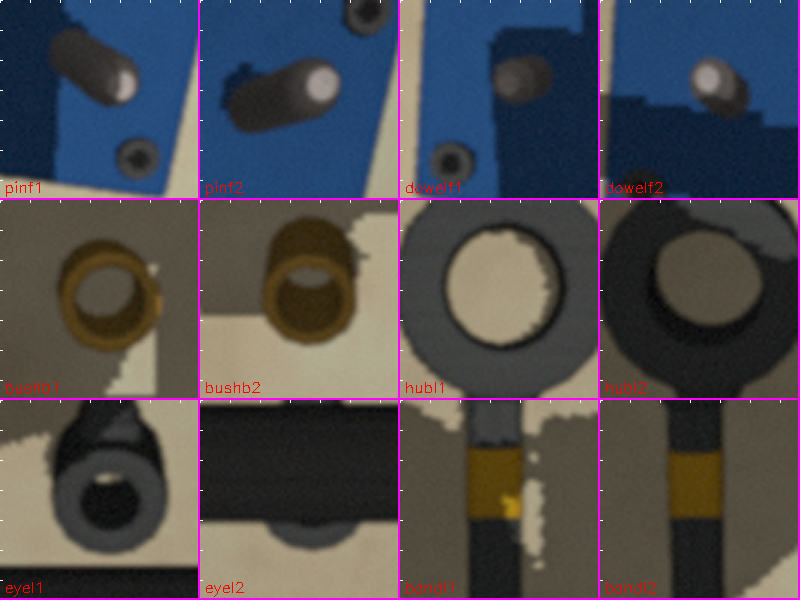

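Tiles (3x): pin tip (422.7,188.0)/(458.7,70.7); dowel tip (203.7,150.3)/(223,43); bushing top ring (344,171.5)/(316.8,249); hub bore (325.7,121.3)/(293.5,189); eye (325.5,316.5), hidden by a finger in l2; band (325.7,192.5)/(295,254).

```bash
python3 - <<'E'
from h import *
L=lambda n:dict(np.load(f"pics/{n}.npz"))
R={}
for n,a,ua,b,ub,z in [("pin","f1",(422.7,188),"f2",(458.7,70.7),.074),("dowel","f1",(203.7,150.3),"f2",(223,43),.04),("bush","b1",(344,171.5),"b2",(316.8,249),.045),("hub","l1",(325.7,121.3),"l2",(293.5,189),.036),("band","l1",(325.7,192.5),"l2",(295,254),.027)]:
    p,e=tri([(L(a),ua),(L(b),ub)]);q=[atz(L(a),ua,z),atz(L(b),ub,z)];R[n]=np.mean(q,0);print(n,p.round(4),e,q[0].round(4),q[1].round(4))
R["eye"]=atz(L("l1"),(325.5,316.5),.036);print(R["eye"])
d=lambda a,b:(np.linalg.norm((R[b]-R[a])[:2]),np.degrees(np.arctan2(*(R[b]-R[a])[1::-1])))
print(d("pin","dowel"),d("hub","eye"),d("hub","band"))
E
```

```text
pin [0.5979 0.0868 0.0732] [0.2, 0.2] [0.5979 0.0869 0.074 ] [0.5975 0.0868 0.074 ]
dowel [0.4275 0.111  0.0326] [0.4, 0.4] [0.429  0.1117 0.04  ] [0.4294 0.1098 0.04  ]
bush [ 0.6795 -0.1429  0.0448] [0.0, 0.0] [ 0.6794 -0.1429  0.045 ] [ 0.6795 -0.1429  0.045 ]
hub [ 0.5235 -0.1839  0.0286] [0.2, 0.2] [ 0.5236 -0.1835  0.036 ] [ 0.5247 -0.1841  0.036 ]
band [ 0.4674 -0.2015  0.0251] [0.1, 0.1] [ 0.4678 -0.2013  0.027 ] [ 0.468  -0.2016  0.027 ]
[ 0.36155987 -0.23438537  0.036     ]
(np.float64(0.170192783802), np.float64(171.93737648157986)) (np.float64(0.17026769098286867), np.float64(-162.72634933982795)) (np.float64(0.05895905070654694), np.float64(-162.61666180306548))
```

```bash
python3 - <<'E'
from h import *
R=rot(0)
arm.move_to([.6795,-.1429,.10],R); arm.move_l([.6795,-.1429,.0125],feed=.12)
arm.grip(0.0); print(arm.current_width(),arm.current_ee_pos(),arm.current_force())
arm.move_l([.6795,-.1429,.16],feed=.2)
arm.move_l([.5977,.0869,.16],feed=.25)
arm.move_l([.5977,.0869,.105],feed=.15)
c,im=snap("wrist","held"); print(arm.current_width(),arm.current_ee_pos(),arm.current_t(),arm.current_force())
g=arm.current_ee_pos()
u=proj(c,np.array(g)+[0,0,.0325]);print(u)
o=np.round(u).astype(int)-[100,75];o=np.clip(o,0,None);print(o)
cv2.imwrite("pics/heldc.png",cv2.resize(im[o[1]:o[1]+150,o[0]:o[0]+200,::-1],None,fx=4,fy=4,interpolation=cv2.INTER_CUBIC))
E
```

```text
0.02521383290855598 [ 0.67945278 -0.14289557  0.01247497] [-0.21356056  0.16227698  0.21141053]
0.025432724140740656 [0.59843033 0.08646633 0.1058323 ] 10.7667 [ 0.40547947  0.40111696 -0.71672384]
[317.29783236 339.79691305]
[217 265]
```

View pics/heldc.png

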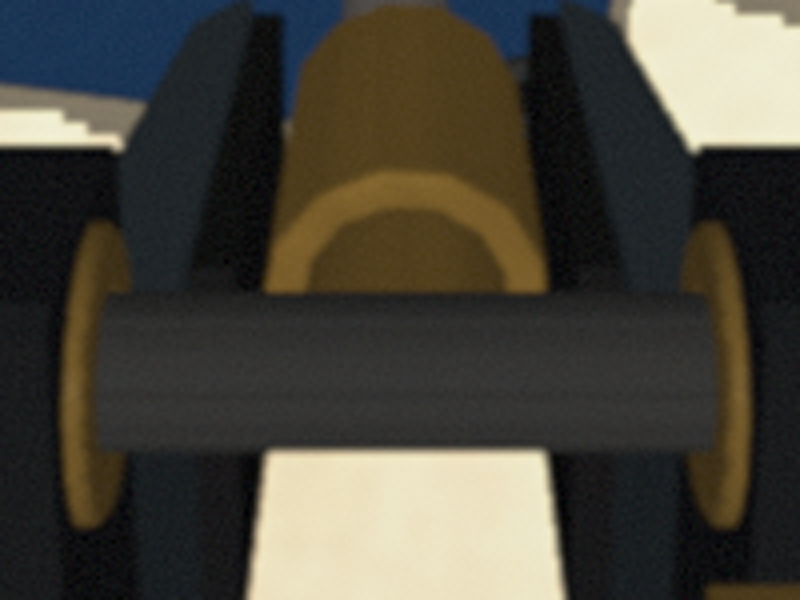

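Held bushing: ring edges at columns 283.3 and 353.8, the ring's far edge at row 307.5; the pin shows behind it around column 316, row 265. I compare these with the projections.

```bash
python3 - <<'E'
from h import *
c=dict(np.load("pics/held.npz"));g=np.array([.59843,.08647,.10583])
for dy in (-.002,0,.002,.004):
    print(dy,[proj(c,g+[dx,dy+e,.0325]).round(1).tolist() for dx,e in((-.013,0),(.013,0),(0,-.013),(0,.013))])
for z in (.012,.02,.03): print("pin",z,proj(c,[.5977,.0869,z]).round(1),[proj(c,[.5977+s,.0869,z])[0].round(1) for s in(-.007,.007)])
im=cv2.imread("pics/held.png");print(im[264:270:2,296:336:2].sum(2))
print(arm.current_ee_pos())
E
```

```text
-0.002 [[280.9, 344.8], [353.7, 344.8], [317.4, 376.7], [317.3, 311.5]]
0 [[280.8, 339.8], [353.8, 339.8], [317.3, 371.9], [317.2, 306.2]]
0.002 [[280.7, 334.7], [353.9, 334.7], [317.3, 367.0], [317.2, 300.9]]
0.004 [[280.5, 329.6], [354.1, 329.6], [317.3, 362.1], [317.2, 295.5]]
pin 0.012 [316.6 240.8] [np.float64(305.6), np.float64(327.6)]
pin 0.02 [316.5 244.4] [np.float64(305.2), np.float64(327.8)]
pin 0.03 [316.5 249.1] [np.float64(304.8), np.float64(328.2)]
[[165 165 169 172 199 216 219 226 232 233 244 237 234 226 205 205 179 169
  165 150]
 [156 168 158 176 198 215 229 219 201 198 203 208 210 195 197 177 177 169
  160 165]
 [165 159 168 180 200 204 203 176 177 170 169 171 180 171 161 164 178 176
  164 165]]
[0.59843033 0.08646633 0.1058323 ]
```

All agree within 0.5 mm; lowering.

```bash
python3 - <<'E'
from h import *
x,y=.5974,.0872
arm.move_l([x,y,.095],feed=.1);arm.sleep(.2);print(arm.current_ee_pos())
for z in (.08,.065,.045,.0255):
    arm.move_l([x,y,z],feed=.06);f=arm.current_force();print(z,arm.current_ee_pos().round(4) if hasattr(f,'round') else arm.current_ee_pos(),np.round(f,2))
    if abs(f[2])>15: break
else:
    arm.grip(.06)
    arm.move_l([x,y,.14],feed=.2)
    arm.move_l([.56,.04,.2],feed=.2)
    c,im=snap("wrist","placed")
    u=proj(c,[x,y,.04]).astype(int);print(u,arm.current_t());o=np.clip(u-[60,60],0,None)
    cv2.imwrite("pics/placedc.png",cv2.resize(im[o[1]:o[1]+120,o[0]:o[0]+120,::-1],None,fx=4,fy=4,interpolation=cv2.INTER_CUBIC))
E
```

```text
[0.59767464 0.08725512 0.09550431]
0.08 [0.597  0.0872 0.0794] [-0.05  0.86 -1.32]
0.065 [0.5971 0.0872 0.0645] [-0.36 -0.1  -0.96]
0.045 [0.5972 0.0872 0.0446] [-0.07 -0.23 -2.27]
0.0255 [0.5971 0.0872 0.0249] [ 0.46 -0.02 -1.09]
[366 157] 15.0167
```

View pics/placedc.png

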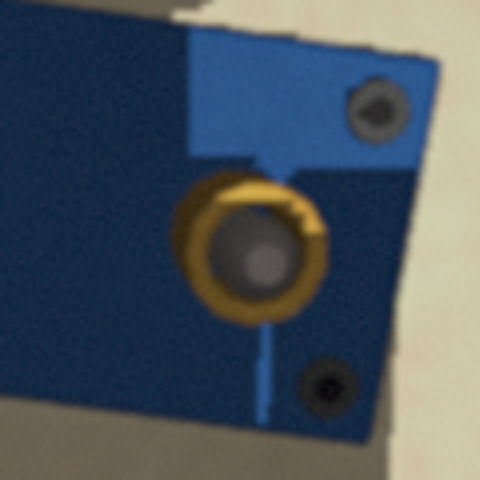

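The bushing is seated round the pin, standing on the plate with the pin tip inside its bore ring (about (262,250) in the crop). Now the lever.

```bash
python3 - <<'E'
from h import *
R=rot(-72.7);x,y=.4688,-.2011
arm.move_to([x,y,.15],R); arm.move_l([x,y,.004],feed=.12)
arm.sleep(.2);print(arm.current_ee_pos(),arm.current_force())
arm.grip(0.0);print(arm.current_width())
arm.move_l([x,y,.06],feed=.06);arm.sleep(.4);print(arm.current_force(),arm.current_torque(),arm.current_width())
arm.move_l([x,y,.16],feed=.12)
arm.move_l([.5403,.0951,.16],rot(-98.06),feed=.12)
arm.move_l([.5403,.0951,.109],feed=.06);arm.sleep(.5)
print(arm.current_ee_pos(),arm.current_force(),arm.current_torque(),arm.current_width(),arm.current_t())
a=snap("wrist","w")[1];b=snap("top","t")[1];s=snap("scene","s")[1]
ct=arm.get_calibration("top");cs=arm.get_calibration("scene");o=np.array([.5403,.0951,.13]);ut=proj(ct,o).astype(int);us=proj(cs,o).astype(int);print(ut,us)
f=lambda im,u:cv2.resize(im[max(u[1]-75,0):max(u[1]-75,0)+150,max(u[0]-100,0):max(u[0]-100,0)+200],(400,300),interpolation=cv2.INTER_CUBIC)
m=np.vstack([np.hstack([f(b,ut),f(s,us)]),np.hstack([cv2.resize(a,(400,300)),np.zeros((300,400,3),np.uint8)])])
cv2.imwrite("pics/end.png",m[:,:,::-1])
E
```

```text
[ 0.4690377  -0.20122963  0.00441571] [ 0.76090563  0.41081418 -0.59344466]
0.01563383908515892
[-0.22270996 -0.65628302 -5.77267721] [-0.04964952  0.09209308  0.02960018] 0.01542755842154376
[0.54032624 0.09511013 0.10906259] [ 0.0114268 -0.2438351 -5.5213436] [-0.00403482  0.14235133  0.02488577] 0.015452214405510086 25.0083
[219 242] [269 155]
```

View pics/end.png

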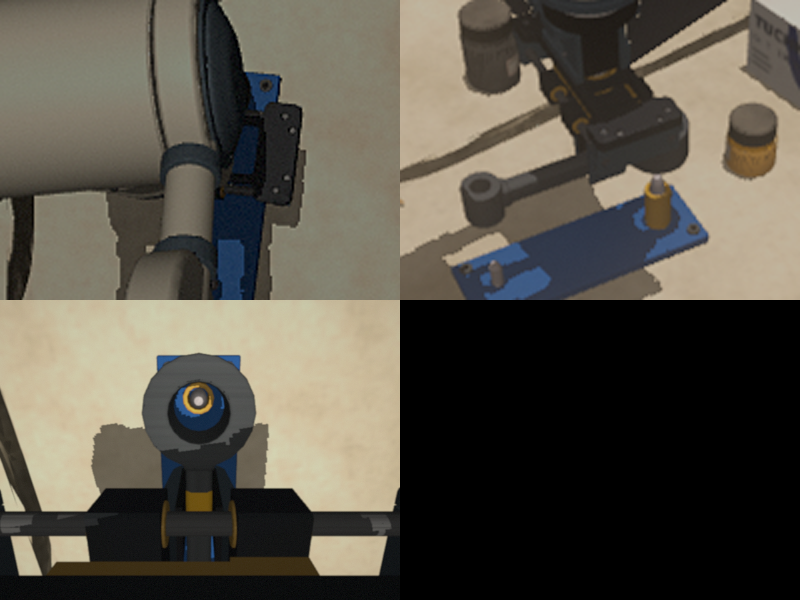

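End picture: the lever is held over the fixture; pin tip and bushing show through the hub bore (wrist about (317,160) full-size), and the eye is at about (210,173) in the scene view. I check these against projections.

```bash
python3 - <<'E'
from h import *
w=dict(np.load("pics/w.npz"));s=dict(np.load("pics/s.npz"))
ex=np.array([np.cos(np.radians(171.94)),np.sin(np.radians(171.94)),0]);B=np.array([.5403,.0951,.105]);hub=B-.058*ex;eye=B+.112*ex
up=lambda z:np.array([0,0,z])
ci=lambda c,p,r:np.array([proj(c,p+r*np.array([np.cos(t),np.sin(t),0])) for t in np.linspace(0,6.28,60)])
for n,c,p,r in[("w hub top outer",w,hub+up(.036),.03),("w hub bore top",w,hub+up(.036),.016),("w bore bottom",w,hub,.016),("s eye top outer",s,eye+up(.036),.018),("s eye bore",s,eye+up(.036),.009)]:
    q=ci(c,p,r);print(n,q.min(0).round(1),q.max(0).round(1))
print("pin tip w",proj(w,[.5977,.0869,.074]),"dowel tip s",proj(s,[.4292,.1107,.04]))
im=cv2.imread("pics/w.png")[60:290,200:430];im2=cv2.imread("pics/s.png")[130:250,150:370]
a=cv2.resize(im,None,fx=1.7,fy=1.7,interpolation=2);b=cv2.resize(im2,None,fx=1.8,fy=1.8,interpolation=2)
h=max(a.shape[0],b.shape[0]);pad=lambda i:cv2.copyMakeBorder(i,0,h-i.shape[0],0,0,0)
for i,c,k,off in((a,w,1.7,(200,60)),(b,s,1.8,(150,130))):
    for p,r in((hub+up(.036),.03),(hub+up(.036),.016),(eye+up(.036),.018),(eye+up(.036),.009)):
        cv2.polylines(i,[((ci(c,p,r)-off)*k).astype(np.int32)],True,(0,255,0) ,1)
cv2.imwrite("pics/ov.png",np.hstack([pad(a),pad(b)]));print(h,a.shape,b.shape)
E
```

```text
w hub top outer [223.6  81.9] [409.6 268.2]
w hub bore top [267.1 129.4] [366.2 228.5]
w bore bottom [277.2 127. ] [356.5 206.9]
s eye top outer [199.1 164.5] [220.2 179.5]
s eye bore [204.4 168.2] [214.9 175.7]
pin tip w [317.15038201 160.58791497] dowel tip s [216.63308043 210.60432136]
391 (391, 391, 3) (216, 396, 3)
```

View pics/ov.png

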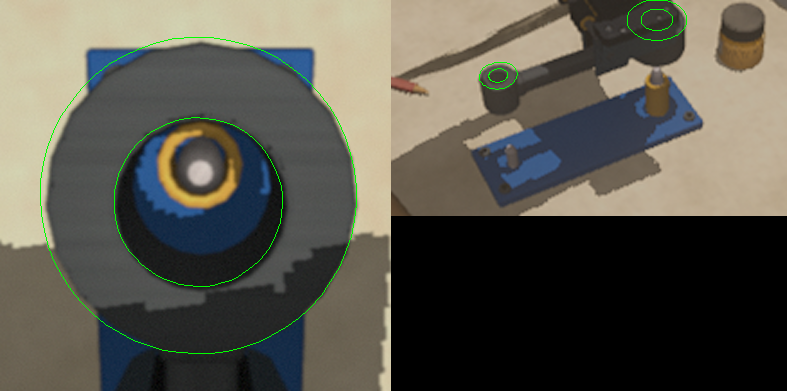

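The overlay fits both hub bore and eye within 1–2 px, so the lever is level and aligned. The load moment (0.14 N m) suggests a slight imbalance, so I check for creep before handing in.

```bash
python3 - <<'E'
from h import *
a=cv2.imread("pics/w.png");arm.sleep(2);c,b=snap("wrist","w2")
g=lambda i:cv2.cvtColor(i,cv2.COLOR_BGR2GRAY)[70:280,215:420].astype(np.float32)
print(cv2.phaseCorrelate(g(a),g(cv2.imread("pics/w2.png"))),np.abs(g(a)-g(cv2.imread("pics/w2.png"))).mean())
f=[arm.current_force() for _ in range(3)];print(f,arm.current_torque(),arm.current_width(),np.abs(arm.current_dq()).max(),arm.current_t())
E
```

```text
((0.0002744652198316544, -0.024579356460733948), 1.024604544636317) 1.559489
[array([-0.64619081, -0.25256521, -6.28025479]), array([-0.64619081, -0.25256521, -6.28025479]), array([-0.64619081, -0.25256521, -6.28025479])] [-0.0192306   0.16784181 -0.03647677] 0.015722821872440215 0.1437255278661202 27.2083
```

No creep (0.02 px over 2 s), so I hand it in.

```bash
python3 -c "
from rig import arm
arm.sign_off();print(arm.current_t())"
```

```text
the job is handed in; nothing more can be done
the job is handed in; nothing more can be done
```

The job is handed in at about 27 s of the 54 s allowed: the bushing is on the tall pin and the gripper still holds the lever over the fixture. `sign_off` gives no verdict, so this rests on my own checks.

- **Bushing:** I slid it over the pin with no more than about 2.3 N on the tool and let go at seating height. The wrist picture shows it upright on the plate, round the pin.
- **Lever position:** I gripped it at the yellow band. By calculation its underside is about 3 cm above the pin tip. Wrist and scene pictures show the pin tip inside the hub bore. The hub bore and eye lie within about 2 px of where they should be for a level lever.
- **Lever steadiness:** the picture shifted by 0.02 px over 2 s, so it was not creeping in the grip.

These readings did not fully agree:
- **Cameras:** the top and wrist cameras differed by 3–5 mm in x at the pin. I used the wrist camera, because it gave the 170 mm and 58 mm spacings correctly to within 1 mm.
- **Two-view heights:** for the dowel and the hub they came out about 7 mm lower than stated, so I used the stated heights there.
- **Hub size:** the hub's outer edge looked about 3% small, which could mean a slight droop of up to about 0.06 rad (the limit is 0.1). The bore and eye showed no droop.
- **Load:** there was a load moment of 0.14–0.17 N m towards the hub, and the force read 5.5–6.3 N against about 4.4 N expected for the lever. I corrected neither.

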